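# Find the stiffest mixer latch spring and mark it with the red clip

## Robot

A 7-joint arm with a two-finger parallel gripper is mounted at the origin on the work surface. World frame = base frame: x ahead of the robot, y to its left, z up, the work surface at z = 0. Lengths are in m, angles in rad, forces in N, time in s.
With the tool pointing down it reaches from about 0.4 to 0.875 m from the base axis. Payload 19.3 kg.
Tool frame: the origin (TCP) lies midway between the tips of the shut fingers; the grasp point (between the pads) lies 19 mm behind it; x points along the fingers, y is the direction in which the jaws open and shut, and the axes are right-handed (so a half turn about x gives the same grasp; the last joint's range is limited). The gripper opens to 85 mm and grips with 20 to 120 N. Pads are 22 mm wide; open, the fingers measure 114 mm over their backs; the gripper's body (76 mm by 85 mm) begins 54 mm behind the grasp point. The pads swing forward as they close: fully open they stand 13 mm farther back than shut.
Start: joints at [-1.202, 0.521, -0.036, 1.599, 0.021, 1.021, -0.113], TCP at [0.266, 0.566, 0.231] pointing down, gripper open.
Joint ranges: [-2.91, 2.91], [-0.3, 2.13], [-1.5, 1.42], [0.17, 2.43], [-1.26, 4.41], [0.16, 1.93], [-2.52, 2.52]. Speed limits (rad/s): [1.89, 1.89, 2.39, 2.39, 3.01, 3.01, 3.01].

## Interface

Orientations are given as [roll, pitch, yaw] about the fixed x, y, z axes, in that order (R = Rz(yaw) Ry(pitch) Rx(roll)).
In Python, from workcell import telemetry, vision, workorder gives the robot as it stands. The module is installed in compiled form; this text tells all that it offers.
- The arm moves only by the tool play_rows, never from a script. Its argument "deltas" is a list of rows, each a list of 7 numbers: the shift along the world's x, y, z in mm, then the turn, a rotation vector about the world's x, y, z in degrees, then the finger opening in mm, from 0 to 85.4. In form: [[x, y, z, wx, wy, wz, jaw], ...]. A call has 1 to 8 rows; each row shifts and turns the commanded pose from where the row before left it; what a row does not reach is not made up. A row lasts 1/8 s, in which the tool goes at most 62.5 mm and 10.7 degrees, less where a joint would pass 70% of its speed; a pose out of reach is approached as far as the arm can. A call with a gripper value outside its range is refused whole. The fingers move at their own pace and stop on an object; "grip_force" is the grip in N (left out, the last holds). Time passes only in rows, so rows that do not move let the fingers close. It gives the time, the measured TCP pose, the force and the opening at its end, in the units of the state.
- telemetry.observe(): the state, without advancing time (a new reading comes with each control period).
- vision.grab_frame(name): name is "scene" or "top" or "wrist"; returns the picture (400x640x3 uint8, red, green, blue); there is no depth.
- vision.camera_info(name): a dict with "mtx" (3x3 intrinsics, pixels), "k1" (the pictures are not rectified: a ray, as slopes to the right and down, at radius r is drawn at 1 + k1 r^2 times it, then the intrinsics apply), "rvec" (rotation vector, rad) and "tvec" (3), from world to camera coordinates, as OpenCV has them. Camera axes: x right, y down, z forward; pixel columns grow to the right and rows downward; lengths in m; the calibration is good to about 2 mm. A picture is of the moment at which its call begins: read the wrist's pose just before it. camera_info takes no time and is no camera call; for the wrist camera it gives the pose at the moment of the call.
- workorder.job_done(): hands the job in, once; it reports no verdict.
The state is a dict: "clock": time; "qpos": joint angles; "qd": joint speeds; "joint_efforts": joint torques, N m; "position": TCP position; "tool_rot": TCP orientation; "force": force on the tool from outside, world axes, zero at the start; "moment": the same for the moment, N m; "grip_width": finger opening in m.
Only numpy, scipy, OpenCV 4.12 (cv2) and the standard library are available. Lean on these libraries where they do the work, as an engineer would, in place of code of your own. Each camera call takes 0.05 s, during which the arm holds its last target. There are 200 camera calls.

## Task

Three spare leaf springs for the mixer's head latch are clamped in test rigs: working from the robot's left (+y) to its right, press the tip of each leaf down until it rests on its stop, hold it there for about half a second and let it up, never pushing harder than 20 N. Then mark the leaf that felt stiffest (most force for its travel): set the red clip gently, upright, down into the tray of its rig, keeping hold until it is down, and let go. Leave everything else on the counter where it is.

Things in the scene. Friction and masses are not known exactly. Their poses are not given: they have to be found in the camera images.
- rig_k: One of three look-alike fixed spring rigs, in a row along world y (over 130 mm apart), in unknown order. Wooden base 205 x 80 x 12 mm, aluminium clamp (44 wide, 30 long, top 65 mm above the counter) holding a steel leaf, tray behind it. Origin on the counter below the clamp's front face; x points from leaf tip to tray, z up; the base spans x -90 to +115 mm. Leaves differ only in stiffness and stop.
- rig_k_tip (a point): Top centre of the 20 mm brass press button on the leaf's free tip: rig x -70 mm, 60 mm above the counter when free. Springs back when let go. Force grows evenly with travel: the stiffest 1 to 1.4 N per mm, the others under 0.9. A screw stops it hard after 5 to 13 mm, set differently on each rig. Over 20 N spoils the leaf.
- rig_k_leaf: The sprung steel leaf of this rig, 84 x 20 x 2.5 mm, with its button; origin at the clamp, 53 mm above the counter; it points to its own -x and tips down about y when pressed.
- rig_k_tray (a point): Centre of the floor of this rig's tray, 12 mm above the counter: inside 72 x 72 mm, walls 4 mm thick and 8 mm high, 75 mm behind the rig's origin (+x), open above.
- rig_m: One of three look-alike fixed spring rigs, in a row along world y (over 130 mm apart), in unknown order. Wooden base 205 x 80 x 12 mm, aluminium clamp (44 wide, 30 long, top 65 mm above the counter) holding a steel leaf, tray behind it. Origin on the counter below the clamp's front face; x points from leaf tip to tray, z up; the base spans x -90 to +115 mm. Leaves differ only in stiffness and stop.
- rig_m_tip (a point): Top centre of the 20 mm brass press button on the leaf's free tip: rig x -70 mm, 60 mm above the counter when free. Springs back when let go. Force grows evenly with travel: the stiffest 1 to 1.4 N per mm, the others under 0.9. A screw stops it hard after 5 to 13 mm, set differently on each rig. Over 20 N spoils the leaf.
- rig_m_leaf: The sprung steel leaf of this rig, 84 x 20 x 2.5 mm, with its button; origin at the clamp, 53 mm above the counter; it points to its own -x and tips down about y when pressed.
- rig_m_tray (a point): Centre of the floor of this rig's tray, 12 mm above the counter: inside 72 x 72 mm, walls 4 mm thick and 8 mm high, 75 mm behind the rig's origin (+x), open above.
- rig_t: One of three look-alike fixed spring rigs, in a row along world y (over 130 mm apart), in unknown order. Wooden base 205 x 80 x 12 mm, aluminium clamp (44 wide, 30 long, top 65 mm above the counter) holding a steel leaf, tray behind it. Origin on the counter below the clamp's front face; x points from leaf tip to tray, z up; the base spans x -90 to +115 mm. Leaves differ only in stiffness and stop.
- rig_t_tip (a point): Top centre of the 20 mm brass press button on the leaf's free tip: rig x -70 mm, 60 mm above the counter when free. Springs back when let go. Force grows evenly with travel: the stiffest 1 to 1.4 N per mm, the others under 0.9. A screw stops it hard after 5 to 13 mm, set differently on each rig. Over 20 N spoils the leaf.
- rig_t_leaf: The sprung steel leaf of this rig, 84 x 20 x 2.5 mm, with its button; origin at the clamp, 53 mm above the counter; it points to its own -x and tips down about y when pressed.
- rig_t_tray (a point): Centre of the floor of this rig's tray, 12 mm above the counter: inside 72 x 72 mm, walls 4 mm thick and 8 mm high, 75 mm behind the rig's origin (+x), open above.
- clip_centre (a point): Centre, half-way up, of the loose red mat-roll clip: a rigid upside-down U, 60 mm long (its x), 36 mm wide (its y), 46 mm high, about 45 g, standing on its two legs on the counter. It can be gripped across its 36 mm width from above. z up.
- ramekin: Bystander, leave it: small white ceramic ramekin, 86 mm across, 45 mm high. Origin at the centre of its underside.
- pie_tin: Bystander, leave it: aluminium pie tin, 224 mm across, 30 mm high. Origin at the centre of its underside.
- sugar_jar: Bystander, leave it: glass sugar jar with white lid, 80 mm across, 120 mm high. Origin at the centre of its underside.
- mug: Bystander, leave it: blue mug with a handle at its +y, 80 mm across, 90 mm high. Origin at the centre of its underside.
- cutter: Bystander, leave it: round steel biscuit cutter, 70 mm across, 30 mm high. Origin at the centre of its underside.
- spatula: Bystander, leave it: spatula lying flat along its x, handle to -x. Origin at the centre of its underside.
- clip: The same red clip; origin at the centre of its underside.
Things that resemble listed ones, but are neither listed nor needed, are in the scene too. Leave any purple look-alike of the rig_t alone.

How it is judged:
By the outcome, as a careful person would: the job done as asked, in the order asked, and still so for the second after the job is handed in, with the robot touching nothing.
It also fails if it takes over 72 s, if anything falls off the work surface, if the arm or the gripper's body presses on something with over 40 N, if the wrist force passes 120 N, or if a joint passes its speed limit or range.

## Working session

There is one attempt and no reset: what is moved stays moved. The work goes in short steps, Python scripts to look and compute and a tool call to move; the robot and the scene stay as the last step left them, time stands still between calls to the robot, and variables do not carry over. Pictures are saved under pics/ and viewed, about 8 in all and at most 12, crops included, and the job is handed in when it is done.

Besides the shell and the picture viewer there is one more tool, called after ">>>" by a JSON object that holds its "op" and its "data", one argument or row to a line. play_rows: Moves the arm, as the interface text tells. Its arguments: {"type":"object","properties":{"deltas":{"type":"array","items":{"type":"array","items":{"type":"number"}}},"grip_force":{"type":"number"}},"required":["deltas"]}

```bash
mkdir -p pics; cat > h.py <<'E'
import numpy as np,cv2
from workcell import telemetry,vision,workorder
def grab(n,f):
    ci=vision.camera_info(n); im=vision.grab_frame(n); cv2.imwrite(f,im[:,:,::-1]); np.save(f+'.npy',im)
    return im,ci
def ray(ci,u,v):
    K=np.array(ci['mtx']); d=np.array([(u-K[0,2])/K[0,0],(v-K[1,2])/K[1,1]]); s=d.copy()
    for _ in range(30): s=d/(1+ci['k1']*(s@s))
    R=cv2.Rodrigues(np.array(ci['rvec'],float))[0]; t=np.array(ci['tvec'],float).ravel()
    return -R.T@t, R.T@np.array([s[0],s[1],1.])
def at(ci,u,v,z):
    c,d=ray(ci,u,v); return (c+d*(z-c[2])/d[2]).round(4)
def proj(ci,p):
    R=cv2.Rodrigues(np.array(ci['rvec'],float))[0]; q=R@np.array(p,float)+np.array(ci['tvec'],float).ravel()
    s=q[:2]/q[2]; s=s*(1+ci['k1']*(s@s)); K=np.array(ci['mtx']); return (K[:2,:2]@s+K[:2,2]).round(1)
E
python3 - <<'E'
from h import *
im,ci=grab('top','pics/top0.png'); im2,c2=grab('scene','pics/scene0.png')
for c in(ci,c2): print(ray(c,320,200),c['mtx'],c['k1'])
cv2.imwrite('pics/both.png',np.vstack([im,im2])[:,:,::-1][:, :, :] if 0 else cv2.resize(im[:,:,::-1],(800,500)))
s=telemetry.observe();print(s)
E
```

```text
(array([ 0.40658415, -0.04813492,  1.40383248]), array([ 0.08369961,  0.01904363, -0.99646325])) [[437.3943973    0.         322.19171184]
 [  0.         437.3943973  207.34714372]
 [  0.           0.           1.        ]] -0.10026846850467684
(array([ 1.05475921, -0.99740674,  1.28216628]), array([-0.34140554,  0.56946133, -0.74799063])) [[450.04502621   0.         321.20287862]
 [  0.         450.04502621 191.8645746 ]
 [  0.           0.           1.        ]] -0.02569564377713147
{'clock': 0.1, 'qpos': array([-1.2022339 ,  0.52195292, -0.03633458,  1.59993291,  0.02116873,
        1.02110736, -0.11282662]), 'qd': array([-0.00057106, -0.00273097,  0.00057606, -0.00135582, -0.00031168,
       -0.0005404 ,  0.00142021]), 'joint_efforts': array([ 3.96085568e-03, -9.28477693e+01,  1.98385611e+00, -3.70532191e+01,
        1.81341113e-02,  5.47249481e-03, -4.31059664e-05]), 'position': array([0.26540433, 0.56552037, 0.2307906 ]), 'tool_rot': array([-1.53056517,  1.56977916, -1.96937568]), 'force': array([-0.53574591,  0.41792395,  0.1390127 ]), 'moment': array([ 0.0276844 ,  0.00738229, -0.04277258]), 'grip_width': 0.08555447233742845}
```

View pics/both.png

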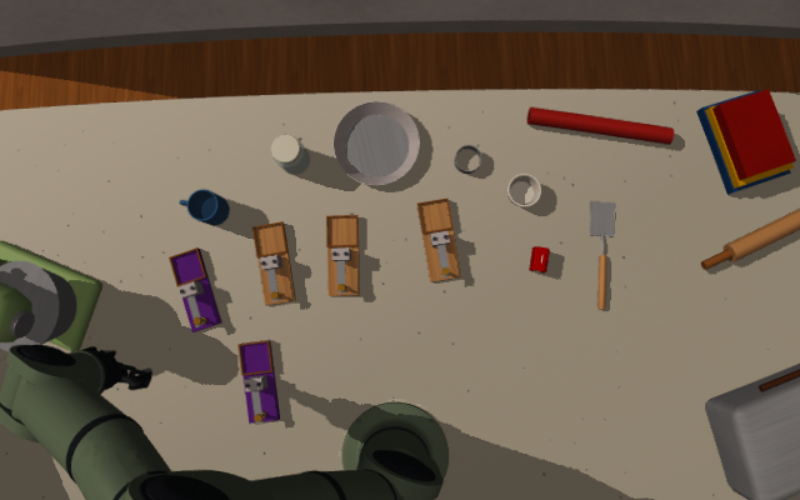

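The top view shows three wooden rigs, in 800-px coordinates at (273,262), (343,255) and (439,240), with their trays away from the robot. The two purple look-alikes at (195,290) and (258,382) are to be left alone. The red clip is at (540,259). The red roll at (600,125) and the red mat at (755,135) are not clips. I'll enlarge the rigs and clip.

```bash
python3 - <<'E'
from h import *
im=cv2.imread('pics/top0.png')
c=cv2.resize(im[155:255,195:385],None,fx=4.2,fy=4.2,interpolation=cv2.INTER_CUBIC)
d=cv2.resize(im[190:225,415:450],None,fx=5,fy=5,interpolation=cv2.INTER_CUBIC)
o=np.zeros((c.shape[0]+180,800,3),np.uint8);o[:c.shape[0],:c.shape[1]]=c[:,:800];o[c.shape[0]+2:c.shape[0]+2+d.shape[0],:d.shape[1]]=d
cv2.imwrite('pics/crop1.png',o);print(c.shape,d.shape)
E
```

```text
(420, 798, 3) (175, 175, 3)
```

View pics/crop1.png

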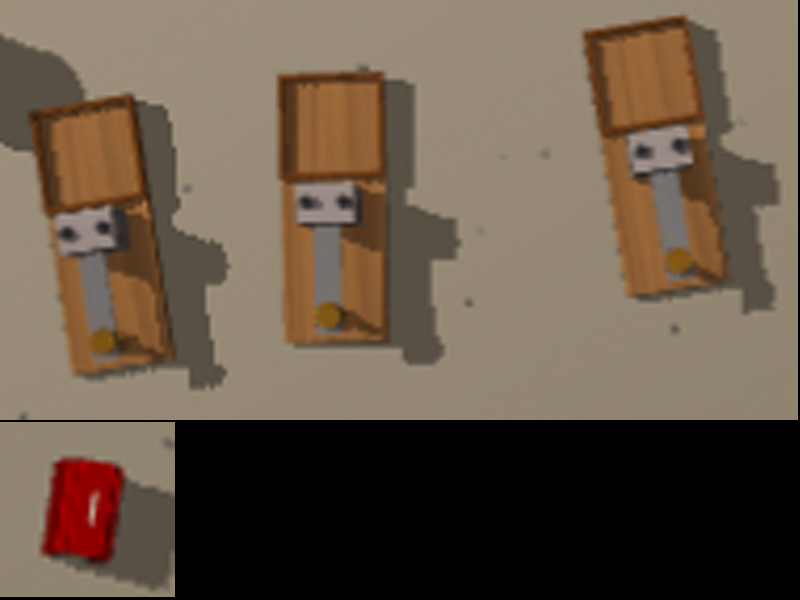

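The crop confirms three wooden rigs: buttons at crop px (103,342), (328,315) and (679,261), and tray centres near (95,155), (332,127) and (652,75). The clip's top is a rectangle with its long axis roughly along world x.

```bash
python3 - <<'E'
from h import *
ci=vision.camera_info('top')
P=lambda u,v:(195+(u+.5)/4.2-.5,155+(v+.5)/4.2-.5)
for n,b,tc,fr in [('L',(103,342),[(32,110),(133,96),(148,200),(48,214)],[(75,376),(174,358)]),('M',(328,315),[(279,74),(384,72),(384,179),(280,181)],[(286,343),(388,343)]),('R',(679,261),[(585,30),(686,16),(704,122),(603,138)],[(628,297),(728,280)])]:
    B=at(ci,*P(*b),.06); T=np.mean([at(ci,*P(*q),.02) for q in tc],0); F=np.mean([at(ci,*P(*q),.012) for q in fr],0)
    d=T-B; print(n,'btn',B,'tray',T.round(4),'front',F,'dist',np.hypot(*d[:2]).round(4),'(145)  yaw',np.degrees(np.arctan2(d[1],d[0])).round(2), 'yawFT',np.degrees(np.arctan2(*(T-F)[[1,0]])).round(2),np.hypot(*(T-F)[:2]))
Q=[at(ci,415+(u+.5)/5-.5,190+(v-422+.5)/5-.5,.046) for u,v in [(58,458),(122,466),(112,562),(43,553)]]
Q=np.array(Q); print(Q,Q.mean(0)); e=(Q[0]+Q[1]-Q[2]-Q[3])/2; print(np.hypot(*e[:2]),np.degrees(np.arctan2(e[1],e[0])),np.hypot(*(Q[0]-Q[1])[:2]))
from scipy.spatial.transform import Rotation as R
s=telemetry.observe(); print(R.from_euler('xyz',s['tool_rot']).as_matrix().round(3))
E
```

```text
L btn [0.4133 0.2917 0.06  ] tray [0.5564 0.3116 0.02  ] front [0.39425 0.2874  0.012  ] dist 0.1445 (145)  yaw 7.91 yawFT 8.49 0.16399536578818308
M btn [0.4307 0.1247 0.06  ] tray [0.5745 0.1257 0.02  ] front [0.4102  0.12425 0.012  ] dist 0.1439 (145)  yaw 0.4 yawFT 0.51 0.16435639628563278
R btn [ 0.4658 -0.1331  0.06  ] tray [ 0.6082 -0.1126  0.02  ] front [ 0.44705 -0.135    0.012  ] dist 0.1439 (145)  yaw 8.18 yawFT 7.9 0.16269592227526783
[[ 0.5247 -0.354   0.046 ]
 [ 0.519  -0.3942  0.046 ]
 [ 0.4591 -0.3858  0.046 ]
 [ 0.4656 -0.3426  0.046 ]] [ 0.4921  -0.36915  0.046  ]
0.06031799068271422 -9.446706024298619 0.0406020935420823
[[-0.     0.425  0.905]
 [-0.001  0.905 -0.425]
 [-1.    -0.001  0.   ]]
```

>>> {"op": "play_rows", "data": {
  "deltas": [
    [18.5,-34.2,-10,0,0,3.1,0],
    [18.5,-34.2,-10,0,0,3.1,0],
    [18.5,-34.2,-10,0,0,3.1,0],
    [18.5,-34.2,-10,0,0,3.1,0],
    [18.5,-34.2,-10,0,0,3.1,0],
    [18.5,-34.2,-10,0,0,3.1,0],
    [18.5,-34.2,-10,0,0,3.1,0],
    [18.5,-34.2,-10,0,0,3.1,0]
  ],
  "grip_force": 30
}}

```text
clock: 1.1
position: [0.4139, 0.2909, 0.1508]
tool_rot: [-2.334, 1.571, -2.339]
force: [0.4, 0.2, 0.7]
grip_width: 0.0001
```

>>> {"op": "play_rows", "data": {
  "deltas": [
    [0,0,0,0,0,0,0],
    [0,0,0,0,0,0,0]
  ]
}}

```text
clock: 1.35
position: [0.4134, 0.2926, 0.1513]
tool_rot: [2.515, 1.57, 2.508]
force: [-0.2, 0.4, 0.3]
grip_width: 0.0
```

```bash
python3 - <<'E'
from h import *
im,ci=grab('wrist','pics/w0.png'); s=telemetry.observe(); print(s['position'],s['tool_rot'],s['force'],s['qpos'],s['grip_width'])
print(proj(ci,s['position']),proj(ci,(.4133,.2917,.06)),ray(ci,320,200))
E
```

```text
[0.41319854 0.29298467 0.1513729 ] [1.79323812 1.57039096 1.78769116] [ 0.49550595  0.89174528 -0.65136995] [-0.6506327   0.44704733 -0.10818302  1.98055006  0.07053447  0.71730413
  0.76381206] -0.00015434353619392965
[319.2 273.5] [317.2 207.8] (array([0.32856779, 0.2932609 , 0.29345595]), array([ 0.3196668 ,  0.00188668, -0.94757683]))
```

View pics/w0.png

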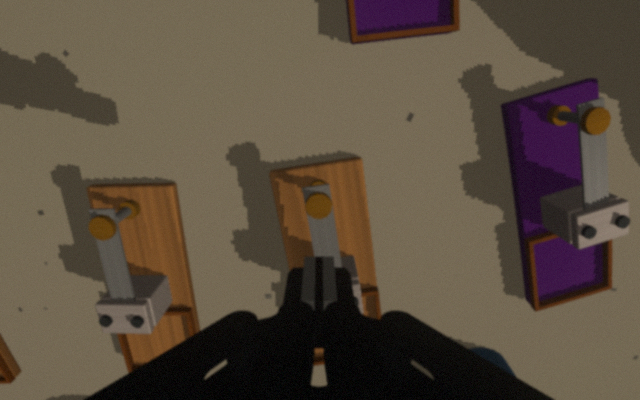

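The wrist view shows the button at (318,206), where (317,208) was predicted, so the measurement holds. Descending.

>>> {"op": "play_rows", "data": {
  "deltas": [
    [0,-0.3,-20,0,0,0,0],
    [0,-0.3,-25,0,0,0,0],
    [0,-0.3,-25,0,0,0,0],
    [0,0,-13,0,0,0,0],
    [0,0,0,0,0,0,0],
    [0,0,0,0,0,0,0]
  ]
}}

```text
clock: 2.15
position: [0.4138, 0.2918, 0.069]
tool_rot: [0.715, 1.57, 0.709]
force: [0.4, -0.2, 0.7]
grip_width: -0.0
```

>>> {"op": "play_rows", "data": {
  "deltas": [
    [0,0,-2,0,0,0,0],
    [0,0,-2,0,0,0,0],
    [0,0,-2,0,0,0,0],
    [0,0,-2,0,0,0,0],
    [0,0,0,0,0,0,0]
  ]
}}

```text
clock: 2.78
position: [0.4135, 0.2912, 0.0601]
tool_rot: [-2.415, 1.57, -2.421]
force: [-0.4, -0.3, 1.1]
grip_width: -0.0003
```

>>> {"op": "play_rows", "data": {
  "deltas": [
    [0,0,-1,0,0,0,0],
    [0,0,0,0,0,0,0]
  ]
}}

```text
clock: 3.02
position: [0.4136, 0.2913, 0.0593]
tool_rot: [0.261, 1.571, 0.255]
force: [-0.4, -0.7, 0.4]
grip_width: 0.0004
```

>>> {"op": "play_rows", "data": {
  "deltas": [
    [0,0,-1,0,0,0,0],
    [0,0,0,0,0,0,0]
  ]
}}

```text
clock: 3.28
position: [0.4135, 0.2913, 0.0582]
tool_rot: [-2.477, 1.571, -2.483]
force: [-0.4, 0.4, 1.5]
grip_width: -0.0001
```

>>> {"op": "play_rows", "data": {
  "deltas": [
    [0,0,-1,0,0,0,0],
    [0,0,-0.5,0,0,0,0]
  ]
}}

```text
clock: 3.52
position: [0.4135, 0.2913, 0.0567]
tool_rot: [-2.846, 1.571, -2.852]
force: [-1.7, -0.7, 3.2]
grip_width: -0.0002
```

>>> {"op": "play_rows", "data": {
  "deltas": [
    [0,0,-1,0,0,0,0],
    [0,0,0,0,0,0,0]
  ]
}}

```text
clock: 3.78
position: [0.4134, 0.2913, 0.0557]
tool_rot: [-2.552, 1.571, -2.558]
force: [-3.4, 0.1, 2.9]
grip_width: 0.0001
```

>>> {"op": "play_rows", "data": {
  "deltas": [
    [0,0,-1,0,0,0,0],
    [0,0,0,0,0,0,0]
  ]
}}

```text
clock: 4.03
position: [0.4135, 0.2912, 0.0547]
tool_rot: [-2.489, 1.571, -2.495]
force: [-3.7, -0.6, 4.0]
grip_width: -0.0001
```

>>> {"op": "play_rows", "data": {
  "deltas": [
    [-0.8,0,0,0,0,0,0],
    [0,0,0,0,0,0,0]
  ]
}}

```text
clock: 4.28
position: [0.4132, 0.2913, 0.055]
tool_rot: [0.397, 1.57, 0.391]
force: [1.9, -0.9, 3.6]
grip_width: -0.0004
```

>>> {"op": "play_rows", "data": {
  "deltas": [
    [-0.2,0,-1,0,0,0,0],
    [0,0,0,0,0,0,0]
  ]
}}

```text
clock: 4.53
position: [0.4131, 0.2914, 0.054]
tool_rot: [0.443, 1.57, 0.436]
force: [2.9, -1.0, 7.1]
grip_width: 0.0005
```

>>> {"op": "play_rows", "data": {
  "deltas": [
    [-0.2,0,-1,0,0,0,0],
    [0,0,0,0,0,0,0]
  ]
}}

```text
clock: 4.78
position: [0.4132, 0.2914, 0.0532]
tool_rot: [0.424, 1.569, 0.418]
force: [2.8, -1.7, 10.3]
grip_width: -0.0001
```

>>> {"op": "play_rows", "data": {
  "deltas": [
    [0.2,0,-0.5,0,0,0,0],
    [0,0,0,0,0,0,0]
  ]
}}

```text
clock: 5.03
position: [0.4132, 0.2914, 0.0527]
tool_rot: [0.44, 1.57, 0.433]
force: [1.8, -1.8, 11.9]
grip_width: -0.0001
```

```bash
python3 - <<'E'
from h import *
for i in range(4):
  vision.grab_frame('wrist'); s=telemetry.observe(); print(s['clock'],s['position'].round(5),s['force'].round(2),s['qpos'].round(4))
E
```

```text
5.075 [0.41319 0.2914  0.05272] [ 1.91 -1.54 12.27] [-0.6673  0.6145 -0.086   2.0384  0.106   0.4915  0.7333]
5.125 [0.4132  0.29134 0.05271] [ 1.46 -2.24 12.96] [-0.6673  0.6145 -0.086   2.0385  0.106   0.4915  0.7334]
5.175 [0.41319 0.29138 0.05272] [ 0.68 -1.88 12.34] [-0.6673  0.6145 -0.086   2.0384  0.106   0.4915  0.7334]
5.225 [0.41322 0.2914  0.05273] [ 2.21 -2.03 12.01] [-0.6673  0.6145 -0.086   2.0384  0.106   0.4915  0.7333]
```

Slope jumped from ~0.8 N/mm to ~3.5 N/mm at z≈0.055. No leaf is that stiff, so it is on its stop. I'll hold a little longer, then sample the force on the way up.

>>> {"op": "play_rows", "data": {
  "deltas": [
    [0,0,0,0,0,0,0],
    [0,0,0,0,0,0,0],
    [0,0,0,0,0,0,0]
  ]
}}

```text
clock: 5.6
position: [0.4132, 0.2914, 0.0527]
tool_rot: [0.452, 1.57, 0.446]
force: [0.6, -2.3, 12.1]
grip_width: 0.0001
```

>>> {"op": "play_rows", "data": {
  "deltas": [
    [0,0,2.5,0,0,0,0],
    [0.3,0,0.5,0,0,0,0]
  ]
}}

```text
clock: 5.85
position: [0.4131, 0.2914, 0.0554]
tool_rot: [0.492, 1.57, 0.486]
force: [2.1, -0.3, 3.6]
grip_width: 0.0001
```

>>> {"op": "play_rows", "data": {
  "deltas": [
    [0.2,0,1.5,0,0,0,0],
    [0,0,0,0,0,0,0]
  ]
}}

```text
clock: 6.1
position: [0.4131, 0.2913, 0.0568]
tool_rot: [0.854, 1.571, 0.848]
force: [1.9, 0.2, 2.2]
grip_width: -0.0001
```

>>> {"op": "play_rows", "data": {
  "deltas": [
    [0.2,0,1.5,0,0,0,0],
    [0,0,0,0,0,0,0]
  ]
}}

```text
clock: 6.35
position: [0.4131, 0.2913, 0.0583]
tool_rot: [-2.805, 1.571, -2.811]
force: [0.4, 0.2, 1.0]
grip_width: 0.0005
```

>>> {"op": "play_rows", "data": {
  "deltas": [
    [0,0,8,0,0,0,0],
    [0,0,16,0,0,0,0],
    [0,0,8,0,0,0,0],
    [0,0,0,0,0,0,0]
  ]
}}

```text
clock: 6.85
position: [0.4136, 0.2916, 0.0912]
tool_rot: [0.671, 1.569, 0.665]
force: [-0.0, 0.0, 0.2]
grip_width: -0.0003
```

>>> {"op": "play_rows", "data": {
  "deltas": [
    [2.9,-27.8,0,0,0,0,0],
    [2.9,-27.8,0,0,0,0,0],
    [2.9,-27.8,0,0,0,0,0],
    [2.8,-27.8,0,0,0,0,0],
    [2.8,-27.8,0,0,0,0,0],
    [2.8,-27.9,0,0,0,0,0],
    [0,0,0,0,0,0,0],
    [0,0,0,0,0,0,0]
  ]
}}

```text
clock: 7.85
position: [0.4303, 0.1248, 0.0902]
tool_rot: [1.82, 1.571, 1.814]
force: [0.3, 0.5, -0.6]
grip_width: -0.0
```

```bash
python3 - <<'E'
from h import *
im,ci=grab('wrist','pics/w1.png'); s=telemetry.observe(); print(s['position'],s['force'],s['grip_width'])
print(proj(ci,s['position']),proj(ci,(.4307,.1247,.06)))
# brass blob near prediction
h=cv2.cvtColor(im,cv2.COLOR_RGB2HSV); m=cv2.inRange(h,(12,170,90),(28,255,255)); n,l,st,c=cv2.connectedComponentsWithStats(m)
for i in range(1,n):
  if st[i,4]>80: print(st[i],c[i].round(1),at(ci,*c[i],.06))
E
```

```text
[0.43028872 0.12509566 0.09022266] [-0.07046234  1.01607727 -0.12543274] 0.00023068387606135315
[318.9 273.7] [318.2 246. ]
[527 156  85  37 963] [577.4 172.7] [0.389  0.2645 0.06  ]
[ 509  178   75   91 3452] [545.7 224.6] [0.419  0.2527 0.06  ]
[ 267  186  110  129 4923] [325.6 237. ] [0.4252 0.1288 0.06  ]
[597 198  29  30 656] [610.9 212.4] [0.4121 0.2913 0.06  ]
[   0  228   89  137 3941] [ 31.4 289.5] [ 0.4613 -0.0542  0.06  ]
[501 303  14  14  99] [506.6 309.4] [0.4754 0.2404 0.06  ]
[ 505  326   67   54 1971] [532.7 355.2] [0.5131 0.2663 0.06  ]
[  29  370   61   30 1187] [ 60.2 386.5] [ 0.5425 -0.0597  0.06  ]
```

>>> {"op": "play_rows", "data": {
  "deltas": [
    [0,0,-14,0,0,0,0],
    [0,0,-14,0,0,0,0],
    [0,0,0,0,0,0,0],
    [0,0,-1,0,0,0,0],
    [0,0,-1,0,0,0,0],
    [0,0,0,0,0,0,0]
  ]
}}

```text
clock: 8.65
position: [0.4305, 0.1244, 0.0605]
tool_rot: [0.25, 1.57, 0.244]
force: [0.5, 0.4, 0.4]
grip_width: -0.0001
```

>>> {"op": "play_rows", "data": {
  "deltas": [
    [-0.1,0,-1,0,0,0,0],
    [-0.1,0,-1,0,0,0,0],
    [0,0,0,0,0,0,0]
  ]
}}

```text
clock: 9.02
position: [0.4303, 0.1244, 0.0583]
tool_rot: [0.142, 1.571, 0.136]
force: [-0.0, 0.3, 2.3]
grip_width: 0.0001
```

>>> {"op": "play_rows", "data": {
  "deltas": [
    [-0.1,0,-1,0,0,0,0],
    [0,0,0,0,0,0,0]
  ]
}}

```text
clock: 9.28
position: [0.4302, 0.1244, 0.0573]
tool_rot: [0.232, 1.57, 0.226]
force: [1.6, -0.0, 3.7]
grip_width: 0.0
```

>>> {"op": "play_rows", "data": {
  "deltas": [
    [-0.1,0,-1,0,0,0,0],
    [0,0,0,0,0,0,0]
  ]
}}

```text
clock: 9.52
position: [0.4301, 0.1244, 0.0563]
tool_rot: [0.293, 1.57, 0.287]
force: [2.0, 0.3, 5.4]
grip_width: -0.0002
```

>>> {"op": "play_rows", "data": {
  "deltas": [
    [0,0,-1,0,0,0,0],
    [0,0,0,0,0,0,0]
  ]
}}

```text
clock: 9.78
position: [0.4301, 0.1244, 0.0553]
tool_rot: [0.271, 1.571, 0.265]
force: [1.4, -1.5, 6.3]
grip_width: -0.0002
```

>>> {"op": "play_rows", "data": {
  "deltas": [
    [0,0,-1,0,0,0,0],
    [0,0,0,0,0,0,0]
  ]
}}

```text
clock: 10.02
position: [0.4301, 0.1244, 0.0544]
tool_rot: [0.239, 1.571, 0.233]
force: [0.4, -0.4, 7.1]
grip_width: -0.0003
```

>>> {"op": "play_rows", "data": {
  "deltas": [
    [0,0,-1,0,0,0,0],
    [0,0,0,0,0,0,0]
  ]
}}

```text
clock: 10.28
position: [0.43, 0.1244, 0.0534]
tool_rot: [0.335, 1.571, 0.33]
force: [-0.1, -0.7, 9.9]
grip_width: 0.0001
```

>>> {"op": "play_rows", "data": {
  "deltas": [
    [0,0,-0.5,0,0,0,0],
    [0,0,0,0,0,0,0]
  ]
}}

```text
clock: 10.52
position: [0.4301, 0.1244, 0.053]
tool_rot: [0.277, 1.57, 0.271]
force: [-0.2, 0.6, 9.6]
grip_width: 0.0003
```

>>> {"op": "play_rows", "data": {
  "deltas": [
    [0,0,-0.5,0,0,0,0],
    [0,0,0,0,0,0,0]
  ]
}}

```text
clock: 10.78
position: [0.4301, 0.1244, 0.0525]
tool_rot: [0.298, 1.57, 0.292]
force: [-1.1, -0.1, 10.6]
grip_width: 0.0
```

>>> {"op": "play_rows", "data": {
  "deltas": [
    [-0.1,0,-1,0,0,0,0],
    [0,0,0,0,0,0,0]
  ]
}}

```text
clock: 11.02
position: [0.4301, 0.1244, 0.0515]
tool_rot: [0.251, 1.57, 0.245]
force: [-0.0, -0.5, 12.0]
grip_width: -0.0001
```

>>> {"op": "play_rows", "data": {
  "deltas": [
    [-0.2,0,-0.5,0,0,0,0],
    [0,0,0,0,0,0,0]
  ]
}}

```text
clock: 11.28
position: [0.4301, 0.1244, 0.0512]
tool_rot: [0.226, 1.57, 0.22]
force: [0.6, -1.2, 15.2]
grip_width: -0.0001
```

>>> {"op": "play_rows", "data": {
  "deltas": [
    [-0.2,0,-0.5,0,0,0,0],
    [0,0,0,0,0,0,0]
  ]
}}

```text
clock: 11.52
position: [0.4301, 0.1245, 0.0508]
tool_rot: [0.263, 1.569, 0.257]
force: [0.0, -1.6, 18.0]
grip_width: -0.0001
```

Slope now ~6 N/mm, so it is on the stop. I'll ease off 0.4 mm and hold.

>>> {"op": "play_rows", "data": {
  "deltas": [
    [0,0,0.4,0,0,0,0],
    [0,0,0,0,0,0,0],
    [0,0,0,0,0,0,0]
  ]
}}

```text
clock: 11.9
position: [0.43, 0.1245, 0.0511]
tool_rot: [0.276, 1.57, 0.27]
force: [1.0, -1.7, 15.5]
grip_width: -0.0001
```

>>> {"op": "play_rows", "data": {
  "deltas": [
    [0,0,0,0,0,0,0],
    [0,0,0,0,0,0,0]
  ]
}}

```text
clock: 12.15
position: [0.43, 0.1245, 0.0511]
tool_rot: [0.272, 1.569, 0.266]
force: [0.2, -1.1, 15.0]
grip_width: -0.0001
```

>>> {"op": "play_rows", "data": {
  "deltas": [
    [0,0,2.5,0,0,0,0],
    [0.2,0,0.5,0,0,0,0]
  ]
}}

```text
clock: 12.4
position: [0.43, 0.1244, 0.054]
tool_rot: [0.257, 1.57, 0.251]
force: [0.3, -0.8, 8.2]
grip_width: 0.0001
```

>>> {"op": "play_rows", "data": {
  "deltas": [
    [0.2,0,2.5,0,0,0,0],
    [0.2,0,0.5,0,0,0,0]
  ]
}}

```text
clock: 12.65
position: [0.4302, 0.1244, 0.0569]
tool_rot: [0.316, 1.57, 0.31]
force: [1.2, 0.5, 4.7]
grip_width: 0.0
```

>>> {"op": "play_rows", "data": {
  "deltas": [
    [0,0,5,0,0,0,0],
    [0,0,16,0,0,0,0],
    [0,0,14,0,0,0,0],
    [0,0,0,0,0,0,0]
  ]
}}

```text
clock: 13.15
position: [0.4304, 0.1245, 0.0925]
tool_rot: [0.368, 1.569, 0.362]
force: [0.1, -0.9, -0.1]
grip_width: -0.0002
```

>>> {"op": "play_rows", "data": {
  "deltas": [
    [4.4,-32.2,0,0,0,0,0],
    [4.4,-32.2,0,0,0,0,0],
    [4.4,-32.2,0,0,0,0,0],
    [4.4,-32.2,0,0,0,0,0],
    [4.4,-32.2,0,0,0,0,0],
    [4.4,-32.2,0,0,0,0,0],
    [4.4,-32.2,0,0,0,0,0],
    [4.4,-32.2,0,0,0,0,0]
  ]
}}

```text
clock: 14.15
position: [0.465, -0.1342, 0.0912]
tool_rot: [2.864, 1.57, 2.858]
force: [0.8, -0.1, -0.4]
grip_width: -0.0001
```

>>> {"op": "play_rows", "data": {
  "deltas": [
    [0,0,0,0,0,0,0],
    [0,0,0,0,0,0,0]
  ]
}}

```text
clock: 14.4
position: [0.465, -0.1327, 0.0913]
tool_rot: [2.533, 1.57, 2.527]
force: [-0.1, 0.9, 0.4]
grip_width: -0.0002
```

```bash
python3 - <<'E'
from h import *
im,ci=grab('wrist','pics/w2.png'); s=telemetry.observe(); print(s['position'],s['force'],s['qpos'].round(2))
print(proj(ci,s['position']),proj(ci,(.4658,-.1331,.06)))
E
```

```text
[ 0.46503017 -0.13239861  0.0914219 ] [ 1.41856417 -0.07882099  0.31884168] [ 0.26  0.52 -0.14  2.07  0.13  0.55  1.6 ]
[319. 274.] [317.7 246. ]
```

View pics/w2.png

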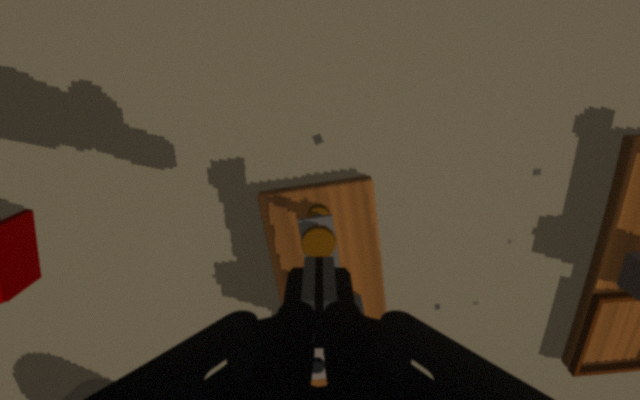

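The R button is at (318,242), where (318,246) was predicted, so it's aligned to about 1 mm. Pressing.

>>> {"op": "play_rows", "data": {
  "deltas": [
    [0.3,0,-14,0,0,0,0],
    [0.3,0,-15,0,0,0,0],
    [0,0,0,0,0,0,0],
    [0,0,-1,0,0,0,0],
    [0,0,-1,0,0,0,0],
    [0,0,0,0,0,0,0]
  ]
}}

```text
clock: 15.2
position: [0.466, -0.1333, 0.0609]
tool_rot: [-0.308, 1.57, -0.314]
force: [0.4, -0.2, -0.1]
grip_width: -0.0001
```

>>> {"op": "play_rows", "data": {
  "deltas": [
    [-0.1,0,-1,0,0,0,0],
    [-0.1,0,-1,0,0,0,0],
    [0,0,0,0,0,0,0]
  ]
}}

```text
clock: 15.58
position: [0.4657, -0.1332, 0.0587]
tool_rot: [-0.335, 1.571, -0.341]
force: [-0.4, -0.5, 0.5]
grip_width: 0.0
```

>>> {"op": "play_rows", "data": {
  "deltas": [
    [-0.1,0,-1,0,0,0,0],
    [0,0,0,0,0,0,0]
  ]
}}

```text
clock: 15.82
position: [0.4656, -0.1332, 0.0576]
tool_rot: [-0.842, 1.571, -0.848]
force: [0.5, -1.1, 0.5]
grip_width: 0.0002
```

>>> {"op": "play_rows", "data": {
  "deltas": [
    [-0.1,0,-1,0,0,0,0],
    [0,0,0,0,0,0,0]
  ]
}}

```text
clock: 16.08
position: [0.4655, -0.1332, 0.0567]
tool_rot: [-0.269, 1.571, -0.275]
force: [0.7, 0.3, 0.3]
grip_width: -0.0001
```

>>> {"op": "play_rows", "data": {
  "deltas": [
    [-0.1,0,-1,0,0,0,0],
    [0,0,0,0,0,0,0]
  ]
}}

```text
clock: 16.32
position: [0.4654, -0.1332, 0.0557]
tool_rot: [-0.278, 1.571, -0.284]
force: [1.3, -0.4, 1.3]
grip_width: 0.0
```

Soft leaf; continuing.

>>> {"op": "play_rows", "data": {
  "deltas": [
    [0,0,-1,0,0,0,0],
    [0,0,-1,0,0,0,0],
    [0,0,0,0,0,0,0]
  ]
}}

```text
clock: 16.7
position: [0.4654, -0.1333, 0.0537]
tool_rot: [-0.486, 1.571, -0.492]
force: [1.0, -1.5, 2.4]
grip_width: -0.0001
```

>>> {"op": "play_rows", "data": {
  "deltas": [
    [-0.1,0,-1,0,0,0,0],
    [0,0,0,0,0,0,0]
  ]
}}

```text
clock: 16.95
position: [0.4653, -0.1333, 0.0527]
tool_rot: [-0.396, 1.571, -0.402]
force: [1.6, -0.8, 3.1]
grip_width: -0.0
```

>>> {"op": "play_rows", "data": {
  "deltas": [
    [-0.1,0,-1,0,0,0,0],
    [0,0,0,0,0,0,0]
  ]
}}

```text
clock: 17.2
position: [0.4653, -0.1332, 0.0517]
tool_rot: [-0.123, 1.571, -0.129]
force: [1.7, -1.1, 3.8]
grip_width: -0.0002
```

>>> {"op": "play_rows", "data": {
  "deltas": [
    [-0.1,0,-1,0,0,0,0],
    [0,0,0,0,0,0,0]
  ]
}}

```text
clock: 17.45
position: [0.4652, -0.1332, 0.0507]
tool_rot: [-0.187, 1.571, -0.193]
force: [3.4, -0.1, 3.9]
grip_width: 0.0002
```

>>> {"op": "play_rows", "data": {
  "deltas": [
    [-0.1,0,-1,0,0,0,0],
    [0,0,0,0,0,0,0]
  ]
}}

```text
clock: 17.7
position: [0.465, -0.1332, 0.0497]
tool_rot: [1.107, 1.571, 1.101]
force: [2.1, -0.8, 4.1]
grip_width: 0.0006
```

>>> {"op": "play_rows", "data": {
  "deltas": [
    [0.2,0,-1,0,0,0,0],
    [0,0,0,0,0,0,0]
  ]
}}

```text
clock: 17.95
position: [0.4651, -0.1332, 0.0486]
tool_rot: [3.09, 1.571, 3.084]
force: [1.1, 0.9, 5.2]
grip_width: 0.0003
```

>>> {"op": "play_rows", "data": {
  "deltas": [
    [0,0,-1,0,0,0,0],
    [0,0,0,0,0,0,0]
  ]
}}

```text
clock: 18.2
position: [0.4652, -0.1332, 0.0477]
tool_rot: [-0.139, 1.571, -0.145]
force: [1.0, 0.1, 7.6]
grip_width: -0.0001
```

>>> {"op": "play_rows", "data": {
  "deltas": [
    [0,0,-1,0,0,0,0],
    [0,0,0,0,0,0,0]
  ]
}}

```text
clock: 18.45
position: [0.4653, -0.1332, 0.0468]
tool_rot: [-0.318, 1.571, -0.324]
force: [0.5, 0.7, 8.8]
grip_width: -0.0005
```

>>> {"op": "play_rows", "data": {
  "deltas": [
    [0,0,-1,0,0,0,0],
    [0,0,0,0,0,0,0]
  ]
}}

```text
clock: 18.7
position: [0.4654, -0.1332, 0.0459]
tool_rot: [-0.175, 1.57, -0.181]
force: [1.6, 0.7, 12.9]
grip_width: 0.0002
```

On the stop (about 5 N of spring force, ~12.9 N now). Hold, then release.

>>> {"op": "play_rows", "data": {
  "deltas": [
    [0,0,0,0,0,0,0],
    [0,0,0,0,0,0,0],
    [0,0,0,0,0,0,0],
    [0,0,0,0,0,0,0]
  ]
}}

```text
clock: 19.2
position: [0.4654, -0.1332, 0.046]
tool_rot: [-0.159, 1.57, -0.165]
force: [0.9, 0.9, 12.0]
grip_width: -0.0003
```

>>> {"op": "play_rows", "data": {
  "deltas": [
    [0,0,3,0,0,0,0],
    [0,0,1,0,0,0,0],
    [0,0,0,0,0,0,0]
  ]
}}

```text
clock: 19.58
position: [0.4651, -0.1332, 0.0497]
tool_rot: [-2.926, 1.571, -2.932]
force: [1.5, 0.6, 4.1]
grip_width: 0.0002
```

>>> {"op": "play_rows", "data": {
  "deltas": [
    [0.2,0,3,0,0,0,0],
    [0.2,0,1,0,0,0,0],
    [0,0,0,0,0,0,0]
  ]
}}

```text
clock: 19.95
position: [0.4652, -0.1332, 0.0536]
tool_rot: [3.105, 1.57, 3.099]
force: [-1.5, 0.2, 3.2]
grip_width: -0.0004
```

>>> {"op": "play_rows", "data": {
  "deltas": [
    [0,0,6,0,0,0,0],
    [0,0,16,0,0,0,0],
    [0,0,30,0,0,0,0],
    [0,0,30,0,0,0,0],
    [0,0,0,0,0,0,0]
  ]
}}

```text
clock: 20.58
position: [0.4666, -0.1335, 0.1384]
tool_rot: [-0.217, 1.567, -0.223]
force: [0.6, 0.2, -0.0]
grip_width: -0.0001
```

Leaf stiffness estimates: L ≈0.82, M ≈1.37, R ≈0.42 N/mm, so the middle rig M is the stiffest. Next is the clip.

>>> {"op": "play_rows", "data": {
  "deltas": [
    [3.2,-29.5,0,0,0,-1.1,60],
    [3.2,-29.5,0,0,0,-1.1,60],
    [3.2,-29.5,0,0,0,-1.1,60],
    [3.2,-29.5,0,0,0,-1.1,60],
    [3.2,-29.5,0,0,0,-1.1,60],
    [3.2,-29.5,0,0,0,-1.1,60],
    [3.2,-29.5,0,0,0,-1.1,60],
    [3.2,-29.5,0,0,0,-1.4,60]
  ]
}}

```text
clock: 21.58
position: [0.4909, -0.37, 0.1356]
tool_rot: [2.556, 1.57, 2.391]
force: [1.2, -1.3, -0.8]
grip_width: 0.06
```

>>> {"op": "play_rows", "data": {
  "deltas": [
    [0,0,0,0,0,0,60],
    [0,0,0,0,0,0,60]
  ]
}}

```text
clock: 21.82
position: [0.491, -0.3684, 0.1355]
tool_rot: [2.307, 1.57, 2.143]
force: [0.3, 0.7, -0.0]
grip_width: 0.0599
```

```bash
python3 - <<'E'
from h import *
im,ci=grab('wrist','pics/w3.png'); s=telemetry.observe(); print(s['position'],s['grip_width'],s['qpos'].round(2))
from scipy.spatial.transform import Rotation as R
print(R.from_euler('xyz',s['tool_rot']).as_matrix().round(3))
a=np.radians(-9.4);X=np.array([np.cos(a),np.sin(a)]);Y=np.array([-X[1],X[0]])
for i in(-1,1):
  for j in(-1,1): print(i,j,proj(ci,[*(np.array([.4921,-.3692])+i*.03*X+j*.018*Y),.046]))
E
```

```text
[ 0.49115705 -0.36819193  0.13560808] 0.05996526632228349 [ 0.61  0.62 -0.09  1.71  0.07  0.82  1.9 ]
[[-0.     0.163  0.987]
 [ 0.001  0.987 -0.163]
 [-1.     0.001 -0.   ]]
-1 -1 [291.5 169.8]
-1 1 [343.5 169.7]
1 -1 [293.6 248. ]
1 1 [341.7 247.9]
```

View pics/w3.png

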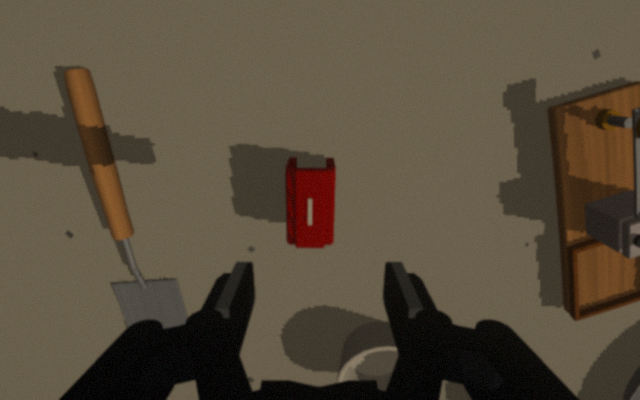

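The wrist view shows the clip top at about (287–335, 168–247). That is ~5 px left of the prediction, so I shift ~5 mm toward −y. It is aligned with the jaws, and the ramekin at (390,375) is clear beyond.

>>> {"op": "play_rows", "data": {
  "deltas": [
    [0,-3,-25,0,0,0,60],
    [0,-2,-30,0,0,0,60],
    [0,0,-30,0,0,0,60],
    [0,0,-25,0,0,0,60],
    [0,0,-13,0,0,0,60],
    [0,0,0,0,0,0,60]
  ]
}}

```text
clock: 22.62
position: [0.491, -0.3736, 0.0124]
tool_rot: [2.597, 1.57, 2.432]
force: [0.1, 0.8, 0.9]
grip_width: 0.06
```

>>> {"op": "play_rows", "data": {
  "deltas": [
    [0,0,0,0,0,0,44],
    [0,0,0,0,0,0,40],
    [0,0,0,0,0,0,36],
    [0,0,0,0,0,0,30],
    [0,0,0,0,0,0,30],
    [0,0,0,0,0,0,30]
  ],
  "grip_force": 25
}}

```text
clock: 23.38
position: [0.4915, -0.3745, 0.0135]
tool_rot: [-0.427, 1.57, -0.592]
force: [-0.8, 1.1, 8.9]
grip_width: 0.0359
```

>>> {"op": "play_rows", "data": {
  "deltas": [
    [0,0,4,0,0,0,30],
    [0,0,8,0,0,0,30],
    [0,0,15,0,0,0,30],
    [0,0,25,0,0,0,30],
    [0,0,25,0,0,0,30],
    [0,0,25,0,0,0,30],
    [0,0,20,0,0,0,30],
    [0,0,0,0,0,0,30]
  ]
}}

```text
clock: 24.38
position: [0.4919, -0.3748, 0.1369]
tool_rot: [-0.441, 1.568, -0.606]
force: [-0.3, 0.9, -1.3]
grip_width: 0.0354
```

```bash
python3 - <<'E'
from h import *
im,ci=grab('wrist','pics/w4.png'); s=telemetry.observe(); print(s['position'],s['grip_width'],s['force'])
p=s['position']
for dz in(.02,.036,-.01): print(proj(ci,p+[0,0,dz]))
E
```

```text
[ 0.49135907 -0.37438935  0.13563972] 0.03523047034273279 [-0.02602927 -0.0818218  -1.02547575]
[319.  295.8]
[319.  320.3]
[319.  261.1]
```

View pics/w4.png

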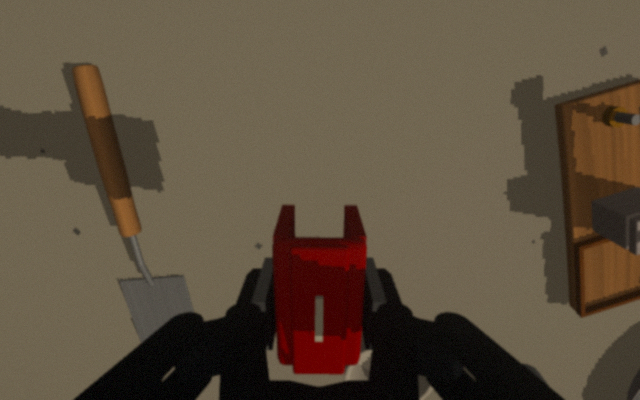

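The clip is held upright, its legs pointing down and its top at (275–365, 238–372). Check its offset along x, then carry it.

```bash
python3 - <<'E'
from h import *
ci=vision.camera_info('wrist'); a=at(ci,319,238,.168); b=at(ci,319,372,.168); p=telemetry.observe()['position']; print(a,b,np.hypot(*(a-b)[:2]),(a+b)/2-p)
E
```

```text
[ 0.4581 -0.3686  0.168 ] [ 0.5189 -0.3787  0.168 ] 0.061633189111062574 [-0.00285907  0.00073935  0.03236028]
```

>>> {"op": "play_rows", "data": {
  "deltas": [
    [5.2,20,3,0,0,0.6,30],
    [5.2,31,3,0,0,0.6,30],
    [5.2,32,3,0,0,0.6,30],
    [5.2,32,3,0,0,0.6,30],
    [5.2,32,3,0,0,0.6,30],
    [5.2,32,3,0,0,0.6,30],
    [5.2,32,3,0,0,0.6,30],
    [5.2,32,3,0,0,0.6,30]
  ]
}}

```text
clock: 25.42
position: [0.5325, -0.129, 0.1583]
tool_rot: [2.758, 1.57, 2.679]
force: [-0.9, -0.2, -0.6]
grip_width: 0.0357
```

>>> {"op": "play_rows", "data": {
  "deltas": [
    [5.2,32,0,0,0,0.6,30],
    [5.2,32,0,0,0,0.6,30],
    [5.2,32,0,0,0,0.6,30],
    [5.2,32,0,0,0,0.6,30],
    [5.2,32,0,0,0,0.6,30],
    [5.2,32,0,0,0,0.6,30],
    [5.2,32,0,0,0,0.7,30],
    [5.2,32,0,0,0,0.7,30]
  ]
}}

```text
clock: 26.42
position: [0.5735, 0.1268, 0.1581]
tool_rot: [3.136, 1.57, -3.139]
force: [-0.0, -0.0, 0.4]
grip_width: 0.0361
```

>>> {"op": "play_rows", "data": {
  "deltas": [
    [0,0,0,0,0,0,30],
    [0,0,0,0,0,0,30]
  ]
}}

```text
clock: 26.68
position: [0.5737, 0.1247, 0.1582]
tool_rot: [-2.621, 1.57, -2.615]
force: [0.1, -0.2, -0.3]
grip_width: 0.0355
```

>>> {"op": "play_rows", "data": {
  "deltas": [
    [1.5,0.5,-25,0,0,0,30],
    [1.5,0.3,-30,0,0,0,30],
    [0.5,0,-30,0,0,0,30],
    [0,0,-15,0,0,0,30],
    [0,0,-8,0,0,0,30],
    [0,0,0,0,0,0,30]
  ]
}}

```text
clock: 27.42
position: [0.5779, 0.1254, 0.0509]
tool_rot: [-0.823, 1.571, -0.817]
force: [0.4, 0.2, 0.5]
grip_width: 0.0357
```

```bash
python3 - <<'E'
from h import *
im,ci=grab('wrist','pics/w5.png'); s=telemetry.observe(); print(s['position'],s['grip_width'],s['force'])
i2,c2=grab('top','pics/top5.png');i3,c3=grab('scene','pics/sc5.png')
u,v=map(int,proj(c3,(.57,.125,.04))); print(u,v)
c=cv2.resize(i3[v-35:v+35,u-45:u+45],None,fx=4.4,fy=4.4,interpolation=cv2.INTER_CUBIC)
w=cv2.resize(im,(400,250)); o=np.zeros((310,800,3),np.uint8); o[:250,:400]=w; o[:c.shape[0],400:400+c.shape[1]]=c[:310]; cv2.imwrite('pics/cmp5.png',o[:,:,::-1])
E
```

```text
[0.57817787 0.12552198 0.05131716] 0.03566629056160421 [ 0.75503405 -0.0205811  -0.32734864]
361 177
```

View pics/cmp5.png

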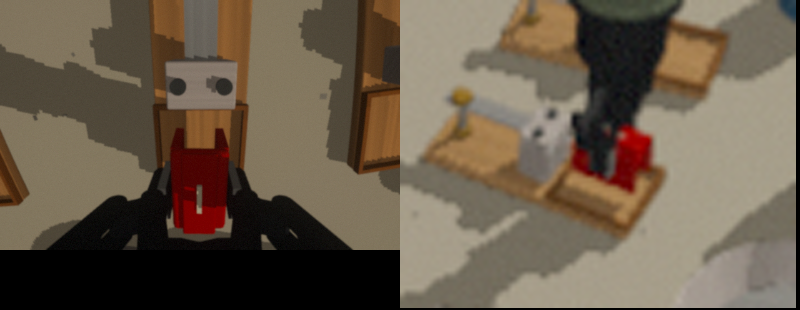

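Left: the clip is centred over the tray (clip centre col ≈200, tray ≈201). Right: it is upright over the tray. Lowering gently.

>>> {"op": "play_rows", "data": {
  "deltas": [
    [0,0,-8,0,0,0,30],
    [0,0,-8,0,0,0,30],
    [0,0,-4,0,0,0,30],
    [0,0,-2,0,0,0,30],
    [0,0,0,0,0,0,30],
    [0,0,0,0,0,0,30]
  ]
}}

```text
clock: 28.32
position: [0.578, 0.1256, 0.0288]
tool_rot: [0.323, 1.571, 0.329]
force: [0.4, 0.1, -0.6]
grip_width: 0.0355
```

>>> {"op": "play_rows", "data": {
  "deltas": [
    [0,0,-1,0,0,0,30],
    [0,0,-1,0,0,0,30],
    [0,0,0,0,0,0,30]
  ]
}}

```text
clock: 28.7
position: [0.5778, 0.1256, 0.0266]
tool_rot: [-2.358, 1.571, -2.352]
force: [-0.3, 0.0, -0.2]
grip_width: 0.0354
```

>>> {"op": "play_rows", "data": {
  "deltas": [
    [0,0,-1,0,0,0,30],
    [0,0,0,0,0,0,30]
  ]
}}

```text
clock: 28.95
position: [0.5778, 0.1256, 0.0256]
tool_rot: [-2.89, 1.571, -2.884]
force: [-0.4, -1.0, -0.1]
grip_width: 0.0356
```

>>> {"op": "play_rows", "data": {
  "deltas": [
    [0,0,-0.7,0,0,0,30],
    [0,0,0,0,0,0,30]
  ]
}}

```text
clock: 29.2
position: [0.5779, 0.1256, 0.0255]
tool_rot: [-0.534, 1.571, -0.528]
force: [-4.1, -0.7, 9.3]
grip_width: 0.0354
```

>>> {"op": "play_rows", "data": {
  "deltas": [
    [0,0,-0.7,0,0,0,30],
    [0,0,0,0,0,0,30]
  ]
}}

```text
clock: 29.45
position: [0.5779, 0.1256, 0.0255]
tool_rot: [-0.329, 1.57, -0.323]
force: [-8.5, -1.9, 24.0]
grip_width: 0.0357
```

Down: contact at z=0.0255. Ease off the last pressure and open gently.

>>> {"op": "play_rows", "data": {
  "deltas": [
    [0,0,0.9,0,0,0,30],
    [0,0,0,0,0,0,30]
  ]
}}

```text
clock: 29.7
position: [0.578, 0.1256, 0.0255]
tool_rot: [-0.039, 1.571, -0.033]
force: [-2.1, -0.0, 8.9]
grip_width: 0.0353
```

>>> {"op": "play_rows", "data": {
  "deltas": [
    [0,0,0,0,0,0,38],
    [0,0,0,0,0,0,41],
    [0,0,0,0,0,0,45],
    [0,0,0,0,0,0,50],
    [0,0,0,0,0,0,52],
    [0,0,0,0,0,0,52]
  ]
}}

```text
clock: 30.45
position: [0.5779, 0.1256, 0.0252]
tool_rot: [0.217, 1.571, 0.223]
force: [0.8, -0.5, 0.1]
grip_width: 0.0517
```

>>> {"op": "play_rows", "data": {
  "deltas": [
    [0,0,8,0,0,0,52],
    [0,0,15,0,0,0,52],
    [0,0,25,0,0,0,52],
    [0,0,30,0,0,0,52],
    [0,0,35,0,0,0,52],
    [0,0,35,0,0,0,52],
    [0,0,20,0,0,0,52],
    [0,0,0,0,0,0,52]
  ]
}}

```text
clock: 31.45
position: [0.5786, 0.1257, 0.1956]
tool_rot: [0.233, 1.567, 0.24]
force: [-0.5, -0.1, 0.3]
grip_width: 0.0521
```

>>> {"op": "play_rows", "data": {
  "deltas": [
    [-5,0,0,0,0,0,52],
    [-35,-20,5,0,0,0,52],
    [-35,-30,5,0,0,0,52],
    [-35,-30,0,0,0,0,52],
    [-20,-20,0,0,0,0,52],
    [0,0,0,0,0,0,52]
  ]
}}

```text
clock: 32.2
position: [0.4463, 0.0242, 0.2029]
tool_rot: [-2.633, 1.569, -2.628]
force: [0.4, -0.1, -0.3]
grip_width: 0.0523
```

```bash
python3 - <<'E'
from h import *
i2,c2=grab('top','pics/top6.png');i3,c3=grab('scene','pics/sc6.png')
s=telemetry.observe(); print(s['clock'],s['position'],s['force'])
def crop(i,c,p):
  u,v=map(int,proj(c,p)); print(u,v); return cv2.resize(i[v-40:v+40,u-50:u+50],(400,320),interpolation=cv2.INTER_CUBIC)
o=np.vstack([np.hstack([crop(i2,c2,(.56,.125,.03)),crop(i3,c3,(.56,.125,.03))]),cv2.resize(i2,(800,500))[75:325,:]]); cv2.imwrite('pics/fin.png',o[:,:,::-1])
E
```

```text
32.3 [0.44790629 0.02587792 0.20300258] [-0.07593036  0.10142619  0.34836432]
273 188
359 178
```

View pics/fin.png

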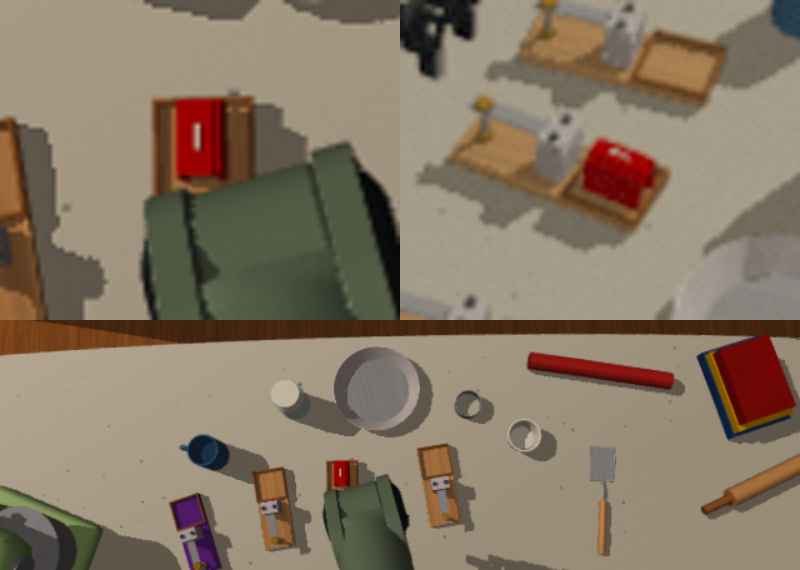

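```bash
python3 - <<'E'
from h import *
c=vision.camera_info('top'); P=lambda u,v:(223+u/4-.4,148+v/4-.4)
for q,z in [((200,98),.058),((200,178),.058),((177,140),.058),((223,140),.058),((200,97),.02),((154,140),.02),((254,140),.02)]: print(q,z,at(c,*P(*q),z))
E
```

```text
(200, 98) 0.058 [0.6095 0.1237 0.058 ]
(200, 178) 0.058 [0.5469 0.1242 0.058 ]
(177, 140) 0.058 [0.5769 0.1419 0.058 ]
(223, 140) 0.058 [0.5762 0.106  0.058 ]
(200, 97) 0.02 [0.616  0.1285 0.02  ]
(154, 140) 0.02 [0.5821 0.1657 0.02  ]
(254, 140) 0.02 [0.5805 0.0856 0.02  ]
```

The clip spans x 0.547–0.610, within the tray's inner 0.540–0.612. It made contact at the height expected for the tray floor, and it is upright. Handing in.

```bash
python3 -c "
from h import *
print(workorder.job_done())"
```

```text
the job is handed in; nothing more can be done
None
```

I pressed all three leaves onto their stops, left to right, then set the red clip in the middle rig's tray and handed the job in at about 32 s.

| Rig (left to right) | Stiffness | Travel to stop | Highest force reading | Time on stop |
|---|---|---|---|---|
| Left | about 0.8 N/mm | about 5 mm | about 13 N | at least 0.8 s |
| Middle (stiffest) | about 1.4 N/mm | about 8 mm | 18 N | about 0.9 s |
| Right | about 0.4 N/mm | about 12 mm | about 13 N | at least 0.5 s |

- **Reading limits:** The forces are single readings with about 0.5–1 N of noise, all under 20 N. The stiffness gap is far larger than that noise.
- **Clip placement:** The final pictures show the clip upright inside the middle rig's tray. It is about 2–3 mm from the far wall. It touched down at the height expected for the tray floor.
- **Set-down force:** While feeling for the floor, still holding the clip, the reading rose briefly to about 24 N. That is firmer than "gently" suggests. I eased back to about 9 N before letting go.
- **Surroundings:** The final top view shows the nearby objects where they started. The arm hides part of that view, including the nearer purple rig, but I never moved near that one. The gripper is clear of everything.

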